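# Fan the handles of a nest of saucepans

## Task

The middle saucepan was dropped into the big one with their handles bundled together. Without lifting those two out, swing their handles round so that the red handle lies over the red stripe of the green board and the yellow handle over the yellow stripe; also set the small saucepan gently down inside the middle one, fully home, with its blue handle over the blue stripe. Leave the pepper mill, the bottles and the jar standing where they are.

Things in the scene. Friction and masses are not known exactly. Their poses are not given: they have to be found in the camera images.
- board: Round green board fixed to the counter, 286 mm across, 12 mm thick; origin at the centre of its underside. A slippery collar on it (10 mm high, inside radius 64.5 mm) holds the big pan's foot loosely: the pan can turn on the spot. Painted stripes run outward, 14 mm wide, 74 to 140 mm from the centre: yellow along the board's +x, red 40 degrees clockwise (from above) of it, blue 40 anticlockwise.
- red_mark (a point): Point on the red stripe (the big pan's) 130 mm from the board's centre, on the board's top face.
- yellow_mark (a point): Point on the yellow stripe 130 mm from the board's centre, on the board's top face.
- blue_mark (a point): Point on the blue stripe 130 mm from the board's centre, on the board's top face.
- big_pan: The big steel saucepan, 132 mm across, 60 mm high, wall 3, floor 4 mm thick, foot 16 mm narrower; origin at the centre of its underside. Level bar handle along its +x, 14 mm wide, 12 mm tall, underside 50 mm up, ending 140 mm from the axis; outer 58 mm red. It stands on the board's top face, within the collar; about 0.65 kg. A few newtons on the handle turn it.
- big_pan_mid (a point): On the big pan's axis, 30 mm above its underside (half-way up); axes of the pan.
- big_pan_tip (a point): In the big pan's handle, 130 mm from the axis, at half the handle's height (56 mm above the underside).
- middle_pan: The middle steel saucepan, 114 mm across, 70 mm high, wall 3, floor 4 mm thick, foot 16 mm narrower; origin at the centre of its underside. Level bar handle along its +x, 14 mm wide, 12 mm tall, underside 60.5 mm up, ending 140 mm from the axis; outer 58 mm yellow. Polished and slippery, it stands loosely on the big pan's floor, its handle 2.5 mm above the big pan's; about 0.42 kg.
- middle_pan_mid (a point): On the middle pan's axis, 35 mm above its underside (half-way up); axes of the pan.
- middle_pan_tip (a point): In the middle pan's handle, 130 mm from the axis, at half the handle's height (66.5 mm above the underside). It can be pushed alone by a fingertip kept above the big pan's handle.
- small_pan: The small steel saucepan, 96 mm across, 80 mm high, wall 3, floor 4 mm thick, foot 16 mm narrower; origin at the centre of its underside. Level bar handle along its +x, 14 mm wide, 12 mm tall, underside 71 mm up, ending 140 mm from the axis; outer 58 mm blue. It starts on the counter and fits into the middle pan with about 6 mm of play all round; about 0.28 kg.
- small_pan_mid (a point): On the small pan's axis, 40 mm above its underside (half-way up); axes of the pan.
- small_pan_tip (a point): In the small pan's handle, 130 mm from the axis, at half the handle's height (77 mm above the underside).
- mill: Dark wooden pepper mill, 44 mm across, 124 mm high, standing on the board opposite the yellow stripe, in the way of handles swung round that side; origin at its foot. Leave alone.
- oil: Amber glass oil bottle with yellow cap, 54 mm across, 190 mm high, on the counter; origin at its foot. Leave alone.
- sauce: Red sauce bottle, 48 mm across, 125 mm high, on the counter; origin at its foot. Leave alone.
- jar: Clear spice jar with dark lid, 54 mm across, 70 mm high, standing close beside the small pan; origin at its foot. Leave alone.
Things that resemble listed ones, but are neither listed nor needed, are in the scene too. Leave any purple look-alike of the big_pan alone.

How it is judged:
At the end, for the whole second after the job is handed in: All three pans nest upright and at rest on the board, each fully home (height within 4 mm, tilt under 0.07 rad, axis within 20 mm of the board's centre), and each handle lies over the stripe of its colour (the point 130 mm out within 22 mm of the stripe's mark) (horizontal distance between big_pan_tip and red_mark below 0.022 m and horizontal distance between middle_pan_tip and yellow_mark below 0.022 m and horizontal distance between small_pan_tip and blue_mark below 0.022 m and z of big_pan_mid in the frame of board between 0.038 and 0.046 m and angle between each of big_pan_mid, middle_pan_mid, small_pan_mid's own z axis and vertical below 0.07 rad and horizontal distance between each of big_pan_mid, middle_pan_mid, small_pan_mid and board below 0.02 m and linear speed of each of big_pan, middle_pan, small_pan below 0.02 m/s and z of middle_pan_mid in the frame of board between 0.047 and 0.055 m and z of small_pan_mid in the frame of board between 0.056 and 0.064 m); the robot touches nothing.
It fails at once if the big or the middle pan is lifted out of its place (by more than 15 mm) (z of big_pan_mid in the frame of board above 0.057 m or z of middle_pan_mid in the frame of board above 0.066 m).
It fails at once if the small pan is dropped or thrown (faster than 0.9 m/s) (linear speed of small_pan above 0.9 m/s).
It fails at once if a bystander is moved by more than 20 mm or tipped (distance of any of mill, oil, sauce, jar from where it was at the start of the episode above 0.02 m or angle between any of mill, oil, sauce, jar's own z axis and vertical above 0.3 rad).
It also fails if it takes over 72 s, if anything falls off the work surface, if the arm or the gripper's body presses on something with over 40 N, if the wrist force passes 120 N, or if a joint passes its speed limit or range.

## Robot

A 6-joint arm with a two-finger parallel gripper is mounted at the origin on the work surface. World frame = base frame: x ahead of the robot, y to its left, z up, the work surface at z = 0. Lengths are in m, angles in rad, forces in N, time in s.
With the tool pointing down it reaches from about 0.375 to 0.975 m from the base axis. Payload 3.8 kg.
Tool frame: the origin (TCP) lies midway between the tips of the shut fingers; the grasp point (between the pads) lies 19 mm behind it; z points along the fingers, y is the line along which they close (so a half turn about z gives the same grasp; the last joint's range is limited). The gripper opens to 88 mm and grips with 3 to 60 N. Pads are 18 mm wide; open, the fingers measure 123 mm over their backs; the gripper's body (75 mm by 187 mm) begins 45 mm behind the grasp point.
Start: joints at [-1.374, 0.264, 1.604, -0, 1.274, -0.037], TCP at [0.156, -0.657, 0.239] pointing down, gripper open.
Joint ranges: [-2.63, 2.63], [-0.94, 2.18], [0.31, 2.57], [-1.31, 4.45], [0, 2.66], [-2.55, 2.55]. Speed limits (rad/s): [2.57, 2.57, 3.14, 3.14, 3.14, 3.14].

## Interface

Orientations are given as [roll, pitch, yaw] about the fixed x, y, z axes, in that order (R = Rz(yaw) Ry(pitch) Rx(roll)).
In Python, from workcell import bot, viewer, workorder gives the robot as it stands.
- The arm moves only by the shell command python3 -m creep 'ROWS' [FORCE]. ROWS is JSON, one flat list of numbers, 5 for each row, row after row: the shift along the world's x, y, z in m, then the turn about the world's z in degrees, then the gripper's target within -1 to 1 (fully open at 1, half-way at 0, shut at -1). A call has 1 to 8 rows; each row shifts and turns the commanded pose from where the row before left it; what a row does not reach is not made up. A row lasts 1/12 s, in which the tool goes at most 41.7 mm and 7.16 degrees, less where a joint would pass 70% of its speed; a pose out of reach is approached as far as the arm can. A call is refused whole if a number of a shift passes 0.0417 or a number of a turn 7.16, either way. A call with a gripper value outside its range is refused whole. The fingers move at their own pace and stop on an object; FORCE is the grip in N (left out, the last holds). Time passes only in rows, so rows that do not move let the fingers close. It gives the time, the measured TCP pose, the force, the opening and the grip force at its end, in the units of the state.
- bot.sense(): the state, without advancing time (a new reading comes with each control period).
- viewer.read_camera(name): name is "side" or "top"; returns the picture (480x640x3 uint8, red, green, blue); there is no depth.
- viewer.calibration(name): a dict with "K" (3x3 intrinsics, pixels), "view" (4x4, takes a point from world to camera coordinates). Camera axes: x right, y down, z forward; pixel columns grow to the right and rows downward; lengths in m; the calibration is good to about 2 mm. A picture is of the moment at which its call begins. calibration takes no time and is no camera call.
- workorder.sign_off(): hands the job in; it is judged then, once.
The state is a dict: "t": time; "joint_pos": joint angles; "joint_vel": joint speeds; "tau": joint torques, N m; "tcp_pos": TCP position; "tool_rot": TCP orientation; "contact_force": force on the tool from outside, world axes, zero at the start; "wrist_torque": the same for the moment, N m; "gripper_width": finger opening in m; "gripper_force": force on a finger pad.
Only numpy, scipy, OpenCV 4.12 (cv2) and the standard library are available. Lean on these libraries where they do the work, as an engineer would, in place of code of your own. Each camera call takes 0.05 s, during which the arm holds its last target. There are 200 camera calls.

## Working session

There is one attempt and no reset: what is moved stays moved. The work goes in short steps, Python scripts to look and compute and a shell command to move; the robot and the scene stay as the last step left them, time stands still between calls to the robot, and variables do not carry over. Pictures are saved under pics/ and viewed, at most 10 in all, crops included, and the job is handed in when it is done.

```bash
mkdir -p pics
python3 - <<'E'
from workcell import bot, viewer
import cv2,numpy as np
for n in("top","side"):
    im=viewer.read_camera(n); cv2.imwrite(f"pics/{n}0.png",im[:,:,::-1])
    c=viewer.calibration(n); print(n,np.round(c["K"],1).tolist(),np.round(c["view"],3).tolist())
s=bot.sense(); print(s["t"],s["tcp_pos"],s["tool_rot"],s["gripper_width"])
E
```

```text
top [[459.1, 0.0, 316.9], [0.0, 459.1, 242.4], [0.0, 0.0, 1.0]] [[-0.004, -1.0, 0.029, 0.011], [-0.996, 0.002, -0.09, 0.485], [0.09, -0.029, -0.996, 1.213], [0.0, 0.0, 0.0, 1.0]]
side [[434.8, 0.0, 314.7], [0.0, 434.8, 243.7], [0.0, 0.0, 1.0]] [[-0.818, -0.575, 0.02, 0.411], [-0.348, 0.468, -0.812, 0.209], [0.457, -0.672, -0.583, 0.885], [0.0, 0.0, 0.0, 1.0]]
0.1 [ 0.15622269 -0.65600465  0.23752537] [-3.13954153e+00 -7.95543183e-05  2.33770584e-01] 0.08804826446491135
```

View pics/top0.png

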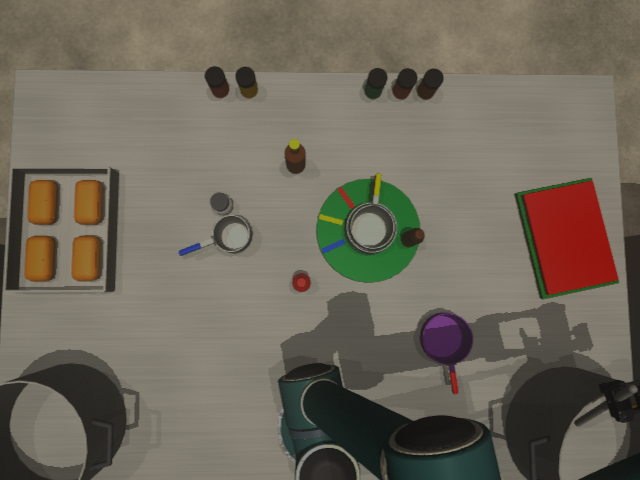

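View pics/side0.png

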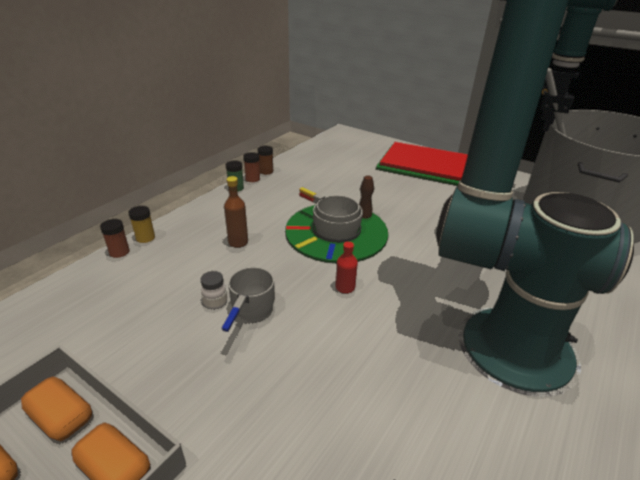

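Top view: board at about (368,230), with stripes red (346,197), yellow (330,219) and blue (333,246). The bundled handles are at (377,188), and the small pan is at (233,234) with its blue tip at (180,253). The jar is at (221,203), sauce at (301,282), oil at (295,157) and mill at (412,237).

Big-pan candidates: the nested steel pan at (371,228) on the board, or the purple pan at (446,338). The nested steel one fits the description. The crop below will confirm it.

```bash
cat > h.py <<'E'
from workcell import bot, viewer
import cv2,numpy as np
def ray(n,uv,z):
    c=viewer.calibration(n);K=np.array(c["K"]);V=np.array(c["view"])
    d=V[:3,:3].T@np.linalg.inv(K)@[uv[0],uv[1],1];o=-V[:3,:3].T@V[:3,3]
    return (o+d*(z-o[2])/d[2])[:2]
def proj(n,p):
    c=viewer.calibration(n);q=np.array(c["view"])@[*p,1];q=np.array(c["K"])@q[:3];return q[:2]/q[2]
def mask(im,col):
    h=cv2.cvtColor(im,cv2.COLOR_RGB2HSV);H,S,V=cv2.split(h)
    r={"red":(H<8)|(H>172),"yellow":(H>22)&(H<35),"blue":(H>108)&(H<130),"green":(H>50)&(H<80)}[col]
    return (r&(S>130)&(V>60)).astype(np.uint8)
def blobs(im,col,box,mn=12):
    m=np.zeros(im.shape[:2],np.uint8);x0,y0,x1,y1=box;m[y0:y1,x0:x1]=mask(im,col)[y0:y1,x0:x1]
    n,l,s,c=cv2.connectedComponentsWithStats(m)
    out=[]
    for i in range(1,n):
        if s[i,4]>=mn:
            p=np.argwhere(l==i)[:,::-1].astype(np.float32)
            out.append((c[i].round(1).tolist(),int(s[i,4]),[q.round(0).tolist() for q in cv2.boxPoints(cv2.minAreaRect(p))]))
    return out
E
python3 - <<'E'
from h import *
im=cv2.imread("pics/top0.png")[:,:,::-1].copy()
g=mask(im,"green");g[:,:300]=0;g[:,440:]=0;g[:160]=0;g[300:]=0
hull=cv2.convexHull(np.argwhere(g)[:,::-1].astype(np.int32));e=cv2.fitEllipse(hull);print("board",e,ray("top",e[0],.012))
for col in("red","yellow","blue"):
    for b in blobs(im,col,(310,165,430,290))+ (blobs(im,col,(170,190,280,290)) if col=="blue" else []):
        print(col,b,[ray("top",b[0],z).round(4).tolist() for z in(.012,.074,.0885,.083)])
B=ray("top",e[0],.012);print("jar lid",ray("top",(221,202),.07),"sauce",ray("top",(301,282),.12),"oil",ray("top",(294,145),.19),"mill",ray("top",(417,236),.13))
a=cv2.resize(im[170:290,310:430],(390,390),interpolation=3);b=cv2.resize(im[180:280,170:270],(390,390),interpolation=3)
cv2.imwrite("pics/crop0.png",np.hstack([a,b])[:,:,::-1])
E
```

```text
board ((367.8692321777344, 230.09567260742188), (101.8193359375, 103.09539031982422), 132.1625213623047) [ 0.51975504 -0.13005264]
red ([345.8, 197.7], 108, [[337.0, 189.0], [341.0, 187.0], [354.0, 206.0], [351.0, 209.0]]) [[0.6091, -0.0706], [0.5974, -0.0648], [0.5947, -0.0635], [0.5957, -0.064]]
yellow ([377.2, 184.1], 107, [[374.0, 194.0], [376.0, 174.0], [381.0, 174.0], [379.0, 195.0]]) [[0.6472, -0.1576], [0.6335, -0.1475], [0.6304, -0.1451], [0.6316, -0.146]]
yellow ([330.4, 219.2], 109, [[319.0, 218.0], [320.0, 214.0], [342.0, 220.0], [341.0, 224.0]]) [[0.5497, -0.028], [0.541, -0.0243], [0.5389, -0.0234], [0.5397, -0.0238]]
blue ([332.6, 245.8], 106, [[321.0, 249.0], [342.0, 239.0], [344.0, 243.0], [323.0, 253.0]]) [[0.477, -0.0335], [0.4719, -0.0295], [0.4707, -0.0286], [0.4711, -0.0289]]
blue ([189.3, 248.8], 105, [[178.0, 250.0], [199.0, 243.0], [200.0, 247.0], [180.0, 255.0]]) [[0.4696, 0.352], [0.4648, 0.3367], [0.4637, 0.3331], [0.4641, 0.3345]]
jar lid [0.58647092 0.25872754] sauce [0.37910901 0.05168139] oil [0.70147191 0.06748451] mill [ 0.49117858 -0.23501003]
```

View pics/crop0.png

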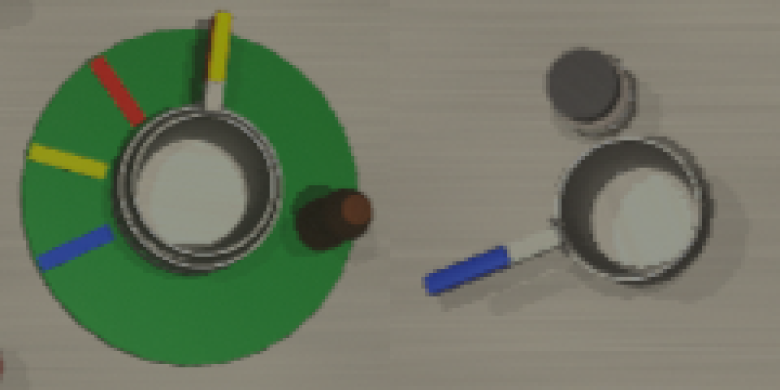

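The crop confirms it. The bundled yellow and red handles belong to the steel pans on the green board at (377,188), and the blue-handled pan is beside the jar. The board centre is (0.520,-0.130), its yellow direction is 73.7°, red 33.7° and blue 113.7°. The handles start at about -8°. I'm moving above them now.

```bash
python3 -m creep '[0.0267,0.0283,0,-1.19,0, 0.0267,0.0283,0,-1.19,0, 0.0267,0.0283,0,-1.19,0, 0.0267,0.0283,0,-1.19,0, 0.0267,0.0283,0,-1.19,0, 0.0267,0.0283,0,-1.19,0]' 20
python3 -m creep '[0.0267,0.0283,0,-1.19,0, 0.0267,0.0283,0,-1.19,0, 0.0267,0.0283,0,-1.19,0, 0.0267,0.0283,0,-1.19,0, 0.0267,0.0283,0,-1.19,0, 0.0267,0.0283,0,-1.19,0]'
python3 -m creep '[0.0267,0.0283,0,-1.19,0, 0.0267,0.0283,0,-1.19,0, 0.0267,0.0283,0,-1.19,0, 0.0267,0.0283,0,-1.19,0, 0.0267,0.0283,0,-1.19,0, 0.0267,0.0283,0,-1.19,0, 0,0,0,0,0, 0,0,0,0,0]'
python3 - <<'E'
from h import *
im=cv2.imread("pics/top0.png")[:,:,::-1]
p=ray("top",(232.3,233.8),.08);b=np.array(ray("top",(189.3,248.8),.083));d=b-p
print("small",p,np.hypot(*d),np.degrees(np.arctan2(d[1],d[0])))
m=ray("top",(310+200/3.25,170+188/3.25),.086);print("mid rim",m)
b2=blobs(im,"blue",(170,190,280,290))[0][2]
for q in b2:print(q,ray("top",q,.083))
s=bot.sense();print(s["t"],s["joint_pos"].round(2) if hasattr(s["joint_pos"],'round') else s["joint_pos"])
E
```

```text
t: 0.6
tcp_pos: [0.3173, -0.4851, 0.2381]
tool_rot: [-3.141, 0.0, 0.108]
contact_force: [0.1, -0.0, -0.8]
gripper_width: 0.05
gripper_force: 0.0
t: 1.1
tcp_pos: [0.4775, -0.3152, 0.2383]
tool_rot: [-3.141, 0.0, -0.017]
contact_force: [0.5, -0.5, 0.2]
gripper_width: 0.0439
gripper_force: 0.0
t: 1.77
tcp_pos: [0.6376, -0.1453, 0.2377]
tool_rot: [-3.142, 0.002, -0.136]
contact_force: [-0.0, -0.8, 0.4]
gripper_width: 0.0441
gripper_force: 0.0
small [0.50255487 0.22704784] 0.11406668739520544 109.68072038160005
mid rim [ 0.5169034 -0.1291068]
[178.0, 250.0] [0.46115118 0.36275592]
[199.0, 243.0] [0.47884408 0.31033896]
[200.0, 247.0] [0.46866198 0.30763153]
[180.0, 255.0] [0.44847117 0.35745449]
1.7667 [-0.26  0.23  1.65 -0.    1.26  1.45]
```

```bash
python3 -m creep '[0,0,-0.035,0,0, 0,0,-0.035,0,0, 0,0,-0.035,0,0, 0,0,-0.035,0,0, 0,0,-0.016,0,0, 0,0,-0.015,0,0, 0,0,0,0,-0.5, 0,0,0,0,-0.5]'
python3 - <<'E'
from h import *
im=viewer.read_camera("side")
a=cv2.resize(im[140:290,260:420],(800,600)[:1]*1+(750,) if 0 else (640,600),interpolation=3);cv2.imwrite("pics/side1.png",a[:,:,::-1]);s=bot.sense();print(s["tcp_pos"],s["contact_force"],s["gripper_width"],s["gripper_force"])
E
```

```text
t: 2.43
tcp_pos: [0.6352, -0.1481, 0.0666]
tool_rot: [-3.142, 0.003, -0.141]
contact_force: [-0.5, -0.3, 0.2]
gripper_width: 0.0328
gripper_force: 0.0
[ 0.63653416 -0.14824879  0.06812692] [0.33138209 0.72096805 0.77195211] 0.028637656672249732 0.0
```

View pics/side1.png

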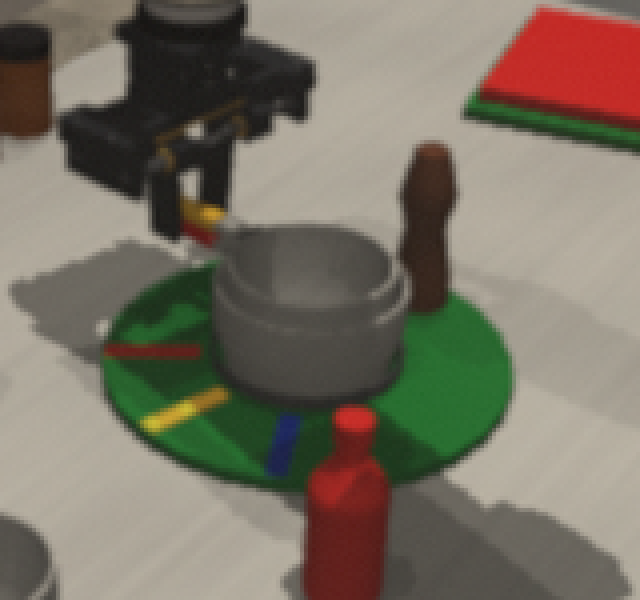

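Both handles sit between the fingers, yellow at (205,212) and red at (200,235) in the enlarged crop. I'm swinging both round to the red stripe.

```bash
python3 -m creep '[0.0005,0.0053,0,2.6,-0.5, 0.0005,0.0053,0,2.6,-0.5, 0,0.0054,0,2.6,-0.5, 0,0.0054,0,2.6,-0.5, -0.0005,0.0053,0,2.6,-0.5, -0.0005,0.0053,0,2.6,-0.5, -0.0009,0.0053,0,2.6,-0.5, -0.0009,0.0053,0,2.6,-0.5]' 5
python3 -m creep '[-0.0014,0.0052,0,2.6,-0.5, -0.0014,0.0052,0,2.6,-0.5, -0.0019,0.005,0,2.6,-0.5, -0.0019,0.005,0,2.6,-0.5, -0.0023,0.0048,0,2.6,-0.5, -0.0023,0.0048,0,2.6,-0.5, -0.0028,0.0046,0,2.6,-0.5, -0.0028,0.0046,0,2.6,-0.5]'
python3 -m creep '[0,0,0,0,-1, 0,0,0,0,-1, 0,0,0,0,-1, 0,0,0,0,-1, 0,0,0,0,-1]' 3
python3 - <<'E'
from h import *
im=viewer.read_camera("side");cv2.imwrite("pics/side2.png",cv2.resize(im[140:290,260:420],(640,600),interpolation=3)[:,:,::-1])
E
```

```text
t: 3.15
tcp_pos: [0.6366, -0.1057, 0.0702]
tool_rot: [3.139, -0.003, 0.225]
contact_force: [0.2, -0.8, -1.3]
gripper_width: 0.0219
gripper_force: 0.9
t: 3.82
tcp_pos: [0.6206, -0.0664, 0.0705]
tool_rot: [3.137, -0.004, 0.588]
contact_force: [1.8, -2.0, -0.4]
gripper_width: 0.022
gripper_force: 1.1
t: 4.23
tcp_pos: [0.6201, -0.0661, 0.0693]
tool_rot: [3.139, -0.003, 0.585]
contact_force: [2.0, -2.3, 4.2]
gripper_width: 0.0142
gripper_force: 3.0
```

View pics/side2.png

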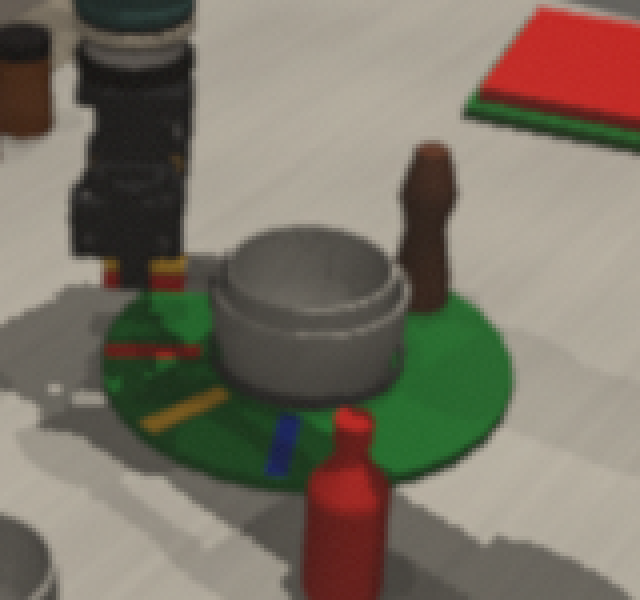

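The fingers hold both handles (14.2 mm opening) at about 33° over the red stripe. Next I open, rise so the tips clear the red handle, and swing yellow on alone by 40°.

```bash
python3 -m creep '[0,0,0,0,-0.5, 0,0,0,0,-0.5, 0,0,0,0,-0.5, 0,0,0.0065,0,-0.5, 0,0,0.0065,0,-0.5, 0,0,0,0,-0.5]' 5
python3 -m creep '[-0.003,0.0042,0,2.5,-0.5, -0.003,0.0042,0,2.5,-0.5, -0.0034,0.0039,0,2.5,-0.5, -0.0034,0.0039,0,2.5,-0.5, -0.0037,0.0036,0,2.5,-0.5, -0.0037,0.0036,0,2.5,-0.5, -0.004,0.0032,0,2.5,-0.5, -0.004,0.0032,0,2.5,-0.5]'
python3 -m creep '[-0.0043,0.0029,0,2.5,-0.5, -0.0043,0.0029,0,2.5,-0.5, -0.0045,0.0025,0,2.5,-0.5, -0.0045,0.0025,0,2.5,-0.5, -0.0047,0.0021,0,2.5,-0.5, -0.0047,0.0021,0,2.5,-0.5, -0.0049,0.0016,0,2.5,-0.5, -0.0049,0.0016,0,2.5,-0.5]'
python3 -m creep '[0,0,0,0,-1, 0,0,0,0,-1, 0,0,0,0,-1, 0,0,0,0,-1, 0,0,0,0,-1]' 3
python3 - <<'E'
from h import *
im=viewer.read_camera("side");cv2.imwrite("pics/side3.png",cv2.resize(im[140:290,260:420],(640,600),interpolation=3)[:,:,::-1])
E
```

```text
t: 4.78
tcp_pos: [0.6192, -0.0654, 0.0822]
tool_rot: [3.14, -0.001, 0.586]
contact_force: [1.2, -0.9, -0.4]
gripper_width: 0.0222
gripper_force: 0.0
t: 5.45
tcp_pos: [0.5905, -0.0355, 0.0813]
tool_rot: [3.14, -0.001, 0.937]
contact_force: [-0.0, -0.1, 0.4]
gripper_width: 0.0216
gripper_force: 0.2
t: 6.12
tcp_pos: [0.5538, -0.0172, 0.0813]
tool_rot: [3.14, -0.0, 1.286]
contact_force: [1.3, -0.2, 0.3]
gripper_width: 0.0224
gripper_force: 0.3
t: 6.53
tcp_pos: [0.5537, -0.0174, 0.081]
tool_rot: [3.141, -0.0, 1.283]
contact_force: [-1.2, 0.5, 3.7]
gripper_width: 0.0145
gripper_force: 3.0
```

View pics/side3.png

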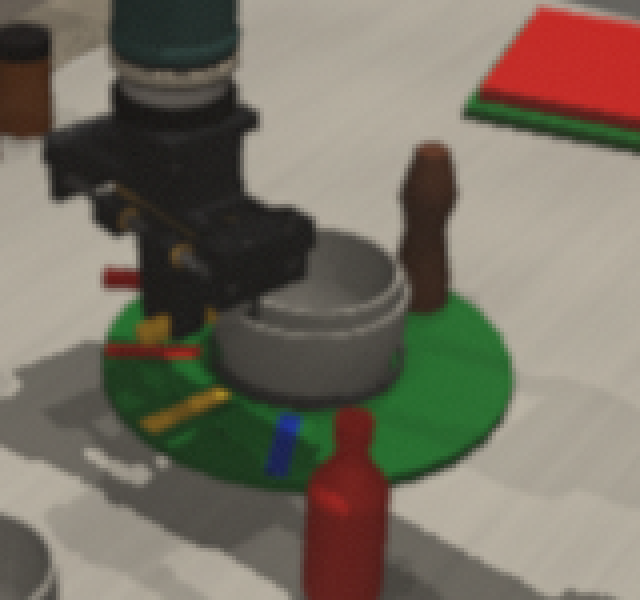

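Yellow is held over its stripe and red stayed put at (120,277). I'll release, rise and go to the small pan's handle.

```bash
python3 -m creep '[0,0,0,0,-0.3, 0,0,0,0,-0.3, 0,0,0,0,-0.3, 0,0,0.04,0,-0.2, 0,0,0.04,0,0, 0,0,0.04,0,0]' 5
python3 -m creep '[-0.0095,0.0394,0,4.5,0, -0.0095,0.0394,0,4.5,0, -0.0095,0.0394,0,4.5,0, -0.0095,0.0394,0,4.5,0, -0.0095,0.0394,0,4.5,0, -0.0095,0.0394,0,4.5,0, -0.0095,0.0394,0,4.5,0, -0.0095,0.0394,0,4.5,0]'
python3 -m creep '[0,0,0,0,0, 0,0,0,0,0]'
python3 - <<'E'
from h import *
im=viewer.read_camera("top");cv2.imwrite("pics/top4.png",im[:,:,::-1])
C=np.array([.5198,-.1301])
for col,z in(("red",.074),("yellow",.0885),("blue",.083)):
    for b in blobs(im,col,(170,165,430,290)):
        print(col,b[0],b[1],[(ray("top",b[0],q)-C).round(4).tolist() for q in(z,.012)], ray("top",b[0],z).round(3))
print(bot.sense()["tcp_pos"],bot.sense()["tool_rot"])
E
```

```text
t: 7.08
tcp_pos: [0.5522, -0.0175, 0.2007]
tool_rot: [-3.139, 0.001, 1.284]
contact_force: [0.5, -0.3, 0.6]
gripper_width: 0.0438
gripper_force: 0.0
t: 7.75
tcp_pos: [0.4766, 0.2994, 0.2007]
tool_rot: [3.141, 0.0, 1.916]
contact_force: [1.1, 0.2, -0.4]
gripper_width: 0.0442
gripper_force: 0.0
t: 7.92
tcp_pos: [0.4765, 0.2995, 0.2004]
tool_rot: [-3.141, 0.0, 1.916]
contact_force: [-0.2, 0.6, -0.1]
gripper_width: 0.0438
gripper_force: 0.0
red [346.3, 194.2] 214 [[0.0868, 0.0639], [0.0991, 0.058]] [ 0.607 -0.066]
red [300.9, 281.7] 238 [[-0.1398, 0.1823], [-0.1395, 0.1827]] [0.38  0.052]
yellow [329.6, 216.7] 213 [[0.0256, 0.1087], [0.0368, 0.1043]] [ 0.545 -0.021]
blue [332.7, 245.8] 107 [[-0.0487, 0.1009], [-0.0428, 0.0964]] [ 0.471 -0.029]
[0.47695535 0.29814543 0.20031001] [-3.14095122e+00  8.60262227e-04  1.91404112e+00]
```

View pics/top4.png

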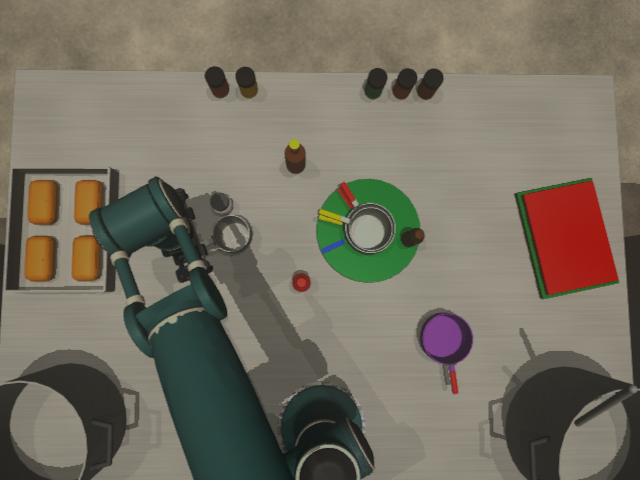

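Both handles are beside or over their stripes, with red at (346,194) and yellow at (330,217) shifted slightly by parallax. The gripper is over the blue handle, so I'm descending to grasp it.

```bash
python3 -m creep '[0,0,-0.038,0,0, 0,0,-0.038,0,0, 0,0,-0.036,0,0, 0,0,-0.03,0,0, 0,0,0,0,-0.4, 0,0,0,0,-0.6]' 10
python3 -m creep '[0,0,0,0,-1, 0,0,0,0,-1, 0,0,0,0,-1, 0,0,0,0,-1, 0,0,0,0,-1, 0,0,0,0,-1]' 55
python3 -m creep '[0,0,0.005,0,-1, 0,0,0.01,0,-1, 0,0,0.015,0,-1, 0,0,0.02,0,-1, 0,0,0.02,0,-1, 0,0,0,0,-1, 0,0,0,0,-1]'
python3 - <<'E'
from h import *
im=viewer.read_camera("side");cv2.imwrite("pics/side5.png",cv2.resize(im[160:340,160:352],(640,600),interpolation=3)[:,:,::-1]);print(bot.sense()["wrist_torque"])
E
```

```text
t: 8.47
tcp_pos: [0.4762, 0.2953, 0.057]
tool_rot: [-3.137, 0.001, 1.91]
contact_force: [1.1, -0.2, -0.2]
gripper_width: 0.0325
gripper_force: 0.0
t: 8.97
tcp_pos: [0.4793, 0.2991, 0.0612]
tool_rot: [3.137, -0.001, 1.913]
contact_force: [0.4, 0.8, 6.6]
gripper_width: 0.0132
gripper_force: 54.9
t: 9.55
tcp_pos: [0.478, 0.2982, 0.13]
tool_rot: [3.139, -0.001, 1.913]
contact_force: [0.4, 0.7, -1.8]
gripper_width: 0.0129
gripper_force: 54.9
[ 0.0869568  -0.01698804  0.02789277]
```

View pics/side5.png

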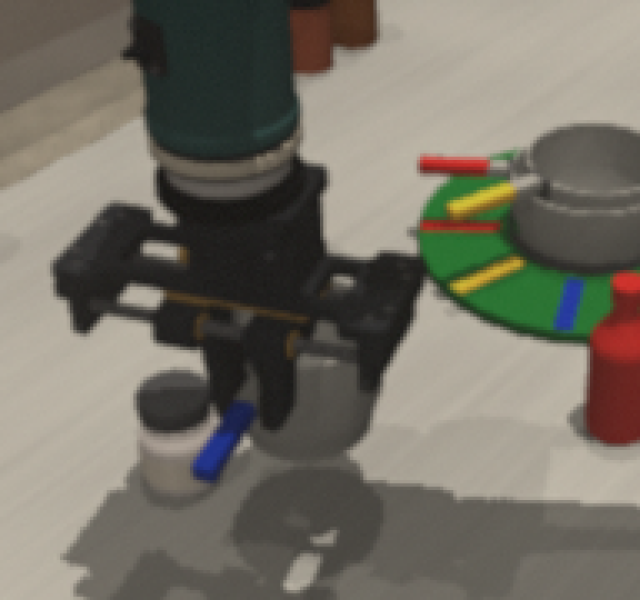

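The small pan hangs level from the fingers, and the jar is untouched at (170,430) in the crop. I'm raising it and carrying it over the middle pan.

```bash
python3 -m creep '[0,0,0.02,0,-1, 0.0009,-0.01,0.02,0.29,-1, 0.0009,-0.02,0.02,0.29,-1, 0.0009,-0.03,0,0.29,-1, 0.0009,-0.03,0,0.29,-1, 0.0009,-0.03,0,0.29,-1, 0.0009,-0.03,0,0.29,-1, 0.0009,-0.03,0,0.29,-1]'
python3 -m creep '[0.0009,-0.03,0,0.29,-1, 0.0009,-0.03,0,0.29,-1, 0.0009,-0.03,0,0.29,-1, 0.0009,-0.03,0,0.29,-1, 0.0009,-0.03,0,0.29,-1, 0.0009,-0.02,0,0.29,-1, 0.0009,-0.011,0,0.29,-1, 0,0,0,0,-1]'
python3 -m creep '[0,0,-0.01,0,-1, 0,0,-0.015,0,-1, 0,0,-0.01,0,-1, 0,0,0,0,-1, 0,0,0,0,-1]'
python3 - <<'E'
from h import *
im=viewer.read_camera("side");o=im[120:300,230:422];cv2.imwrite("pics/side6.png",cv2.resize(o,(640,600),interpolation=3)[:,:,::-1])
C=np.array([.5198,-.1301]);s=bot.sense();z=s["tcp_pos"][2]-.06;print(s["tcp_pos"],s["tool_rot"][2]);
ax=s["tcp_pos"][:2]-.0735*np.array([np.cos(s["tool_rot"][2]),np.sin(s["tool_rot"][2])]);print("ax",ax)
f=lambda p:((proj("side",p)-[230,120])*(640/192)).round(0)
print("expected small rim L/R/bottom L/R",[f((*(ax+r*np.array([.818,.575])*sg),z+h)) for r,h in((.048,.08),(.04,0)) for sg in(1,-1)])
print("mid rim L,R",[f((*(C+.057*np.array([.818,.575])*sg),.086)) for sg in(1,-1)])
E
```

```text
t: 10.27
tcp_pos: [0.4819, 0.1163, 0.1865]
tool_rot: [-3.138, -0.001, 1.949]
contact_force: [0.8, -0.4, -2.5]
gripper_width: 0.0135
gripper_force: 54.9
t: 10.93
tcp_pos: [0.4886, -0.0651, 0.1866]
tool_rot: [-3.138, -0.001, 1.981]
contact_force: [-0.3, -0.0, -1.4]
gripper_width: 0.0136
gripper_force: 54.8
t: 11.35
tcp_pos: [0.4886, -0.0622, 0.152]
tool_rot: [-3.139, -0.002, 1.984]
contact_force: [0.6, -0.8, -1.9]
gripper_width: 0.0134
gripper_force: 54.8
[ 0.48954846 -0.0624296   0.15306773] 1.9843465369397482
ax [ 0.51908538 -0.12973354]
expected small rim L/R/bottom L/R [array([304., 185.]), array([430., 187.]), array([311., 276.]), array([412., 278.])]
mid rim L,R [array([289., 283.]), array([432., 285.])]
```

View pics/side6.png

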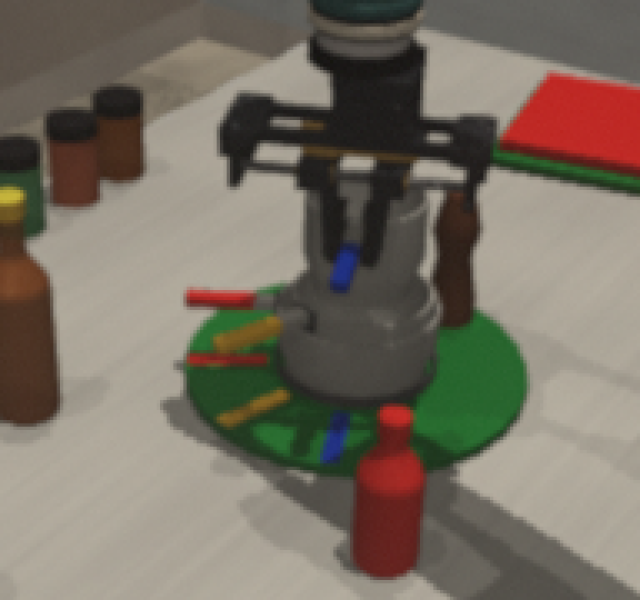

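The small pan is centred over the nest. Its rim spans x≈305–430, above the middle rim at about 290–438. I'm lowering it gently.

```bash
python3 -m creep '[0,0,-0.01,0,-1, 0,0,-0.01,0,-1, 0,0,-0.01,0,-1, 0,0,-0.01,0,-1, 0,0,-0.005,0,-1, 0,0,-0.005,0,-1, 0,0,0,0,-1]'
python3 -m creep '[0,0,-0.004,0,-1, 0,0,-0.004,0,-1, 0,0,-0.004,0,-1, 0,0,-0.003,0,-1, 0,0,-0.002,0,-1, 0,0,0,0,-1, 0,0,0,0,-1]'
```

```text
t: 11.98
tcp_pos: [0.4889, -0.0631, 0.1022]
tool_rot: [-3.139, -0.001, 1.983]
contact_force: [-0.7, 0.2, -3.7]
gripper_width: 0.0134
gripper_force: 54.9
t: 12.57
tcp_pos: [0.4899, -0.0632, 0.0866]
tool_rot: [-3.141, -0.0, 1.983]
contact_force: [-0.2, 0.1, -2.2]
gripper_width: 0.0134
gripper_force: 54.8
```

Still hanging freely, with about 6 mm to go.

```bash
python3 -m creep '[0,0,-0.002,0,-1, 0,0,-0.002,0,-1, 0,0,0,0,-1]'
python3 -m creep '[0,0,-0.001,0,-1, 0,0,-0.001,0,-1, 0,0,0,0,-1]'
python3 -m creep '[0,0,-0.001,0,-1, 0,0,0,0,-1, 0,0,0,0,-1]'
```

```text
t: 12.82
tcp_pos: [0.4898, -0.0632, 0.0824]
tool_rot: [-3.141, -0.0, 1.983]
contact_force: [-0.2, 0.3, -1.9]
gripper_width: 0.0137
gripper_force: 54.8
t: 13.07
tcp_pos: [0.4905, -0.0632, 0.0815]
tool_rot: [3.141, 0.0, 1.983]
contact_force: [-2.1, 0.8, 2.3]
gripper_width: 0.0131
gripper_force: 54.9
t: 13.32
tcp_pos: [0.4907, -0.063, 0.0813]
tool_rot: [3.14, 0.0, 1.983]
contact_force: [-4.3, 2.0, 8.0]
gripper_width: 0.0132
gripper_force: 54.9
```

It touched down at the expected height. I'm relaxing the grip, opening and rising.

```bash
python3 -m creep '[0,0,0,0,-1, 0,0,0,0,-1]' 5
python3 -m creep '[0,0,0,0,-0.5, 0,0,0,0,-0.3, 0,0,0,0,-0.2, 0,0,0,0,-0.2, 0,0,0.01,0,-0.2, 0,0,0.03,0,-0.2, 0,0,0.04,0,-0.2, 0,0,0.04,0,-0.2]'
python3 -m creep '[0,0.04,0,0,0, 0,0.04,0,0,0, 0,0.04,0,0,0, 0,0.04,0,0,0, 0,0.04,0,0,0, 0,0.04,0,0,0, 0,0.04,0,0,0, 0,0,0,0,0]'
python3 - <<'E'
from h import *
im=viewer.read_camera("top");im2=viewer.read_camera("side")
C=np.array([.5198,-.1301])
H={"red":.074,"yellow":.0885,"blue":.103}
for col,a in(("red",33.7),("yellow",73.7),("blue",113.7)):
    a=np.radians(a);e=C+.111*np.array([np.cos(a),np.sin(a)])
    print(col,"ideal px",proj("top",(*e,H[col])).round(1),proj("side",(*e,H[col])).round(1))
    for b in blobs(im,col,(310,165,430,290)):print("  top",b[0],b[1],"->err mm",((ray("top",b[0],H[col])-e)*1000).round(1))
a=cv2.resize(im[170:290,310:430],(390,390),interpolation=3);b=cv2.resize(im2[150:280,270:400],(390,390),interpolation=3)
cv2.imwrite("pics/fin.png",np.hstack([a,b])[:,:,::-1])
print("side: small rim L/R, mid, big",[((proj("side",(*(C+r*np.array([.818,.575])*s),z))-[270,150])*3+[390,0]).round(0).tolist() for r,z in((.048,.1),(.057,.086),(.066,.072)) for s in(1,-1)])
E
```

```text
t: 13.48
tcp_pos: [0.491, -0.0631, 0.0812]
tool_rot: [3.14, 0.001, 1.983]
contact_force: [-2.3, 2.5, 6.5]
gripper_width: 0.0137
gripper_force: 5.0
t: 14.15
tcp_pos: [0.4887, -0.0631, 0.2004]
tool_rot: [-3.139, -0.002, 1.983]
contact_force: [0.8, -1.3, 0.1]
gripper_width: 0.0354
gripper_force: 0.0
t: 14.82
tcp_pos: [0.4898, 0.2229, 0.2008]
tool_rot: [3.139, -0.003, 1.988]
contact_force: [0.2, -0.5, 0.3]
gripper_width: 0.0445
gripper_force: 0.0
red ideal px [347.2 192.1] [296.6 207.8]
  top [346.3, 194.2] 214 ->err mm [-5.5  2.3]
yellow ideal px [330.4 214.5] [305.2 217.7]
  top [329.6, 216.7] 214 ->err mm [-5.6  2.1]
blue ideal px [332.9 243.5] [331.5 221.8]
  top [332.1, 244.9] 151 ->err mm [-3.4  2. ]
side: small rim L/R, mid, big [[541.0, 151.0], [650.0, 153.0], [530.0, 164.0], [659.0, 167.0], [520.0, 178.0], [667.0, 180.0]]
```

View pics/fin.png

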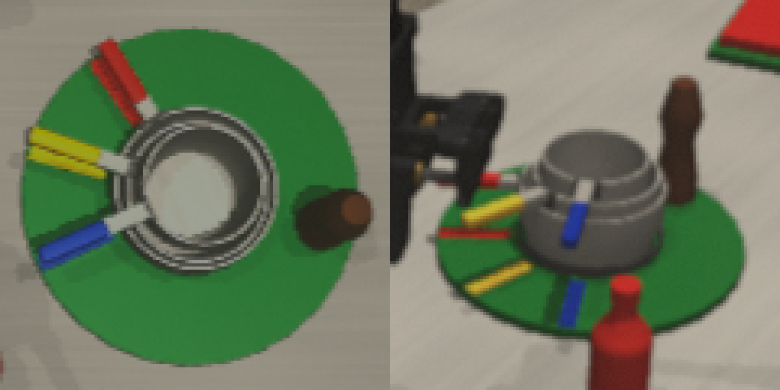

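All three pans are nested level. The blob errors are 6 mm or less, the rims are where they should be, and the mill and sauce bottle in view are standing.

```bash
python3 -c "
from workcell import workorder
print(workorder.sign_off())"
```

```text
the job is handed in; nothing more can be done
None
```

The job is handed in: the last pictures show the three pans nested on the board with the red, yellow and blue handles within about 6 mm of their stripes, and I saw no sign that the mill, bottles or jar had moved; the sign-off returned no verdict.

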